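# Close the storage jars and sort out the worn lids

### The job

Close both storage jars: with closed fingers, press the white vent button in each lid down until it clicks and comes to its stop, without forcing it. A lid with a sound gasket pushes stiffly and stops half-way; with a worn gasket the button gives way lightly and drops right in. Stand each jar with a sound lid upright in the cream bin and each with a worn lid upright in the blue bin, set down gently, and leave the other things alone.

Things in the scene. Friction and masses are not known exactly. Their poses are not given: they have to be found in the camera images.
- cream_bin: cream open plastic pantry bin, fixed on the worktop, 185 mm (its x) by 125 mm (its y), 38 mm high, walls and floor 4 mm thick, a small lip outside; origin at the centre of its underside, so its inner floor (177 x 117 mm) is 4 mm higher; two jars fit one behind the other along its x
- blue_bin: pale blue open plastic pantry bin, fixed on the worktop, 185 mm (its x) by 125 mm (its y), 38 mm high, walls and floor 4 mm thick, a small lip outside; origin at the centre of its underside, so its inner floor (177 x 117 mm) is 4 mm higher; two jars fit one behind the other along its x
- jar_a: one of two like glass jars, gold lid 64 mm across from 76 to 87 mm above its foot, glass below 60 mm across, 0.2 to 0.35 kg; origin at the centre of its foot, z up. In the lid a black collar, 43 mm across, holding the white vent button, 33 mm across. The collar sits higher or lower: the open button's crown is 96 to 106 mm above the foot, to be found by touch
- button_a (a joint): how far the vent button of jar_a is down, in m: 0 = open, 0.003 = shut on a sound gasket, 0.006 = shut with a worn one. Sound or worn by chance, unseen: both, one or none may be worn. Worn: about 3 N makes it snap and drop in 6 mm. Sound: about 7 N, it clicks and stops at 3 mm. Either stays down; let go too soon, it springs back. 10 N is enough for both; over 20 N breaks it
- jar_b: one of two like glass jars, gold lid 64 mm across from 76 to 87 mm above its foot, glass below 60 mm across, 0.2 to 0.35 kg; origin at the centre of its foot, z up. In the lid a black collar, 43 mm across, holding the white vent button, 33 mm across. The collar sits higher or lower: the open button's crown is 96 to 106 mm above the foot, to be found by touch
- button_b (a joint): how far the vent button of jar_b is down, in m: 0 = open, 0.003 = shut on a sound gasket, 0.006 = shut with a worn one. Sound or worn by chance, unseen: both, one or none may be worn. Worn: about 3 N makes it snap and drop in 6 mm. Sound: about 7 N, it clicks and stops at 3 mm. Either stays down; let go too soon, it springs back. 10 N is enough for both; over 20 N breaks it
- lemon: yellow lemon, 71 mm long, bystander on the worktop; origin at its underside
- garlic: garlic bulb, 56 mm, bystander; origin at its underside
- peeler: vegetable peeler with yellow handle, 170 mm long, bystander lying on the worktop
- mug_1: white mug with a green band, 98 mm high, bystander at the left; origin at its underside

How it is judged (in metres and radians):
On the way:
1. a vent button has been pressed until it clicked shut (value of joint any of button_a, button_b above 0.0023 m), for 0.2 s.
At the end, for the whole second after the job is handed in: both buttons are shut; a jar whose button stopped half-way (2.3 to 4 mm down) stands on the floor of the cream bin, one whose button dropped in (more than 4.5 mm) stands on the floor of the blue bin; both upright within 0.12 rad and at rest (((value of joint button_a above 0.0045 m and x of jar_a in the frame of blue_bin between -0.062 and 0.062 m and y of jar_a in the frame of blue_bin between -0.033 and 0.033 m and z of jar_a in the frame of blue_bin between -0.002 and 0.012 m) or (value of joint button_a between 0.0023 and 0.004 m and x of jar_a in the frame of cream_bin between -0.062 and 0.062 m and y of jar_a in the frame of cream_bin between -0.033 and 0.033 m and z of jar_a in the frame of cream_bin between -0.002 and 0.012 m)) and angle between each of jar_a, jar_b's own z axis and vertical below 0.12 rad and linear speed of each of jar_a, jar_b below 0.03 m/s and ((value of joint button_b above 0.0045 m and x of jar_b in the frame of blue_bin between -0.062 and 0.062 m and y of jar_b in the frame of blue_bin between -0.033 and 0.033 m and z of jar_b in the frame of blue_bin between -0.002 and 0.012 m) or (value of joint button_b between 0.0023 and 0.004 m and x of jar_b in the frame of cream_bin between -0.062 and 0.062 m and y of jar_b in the frame of cream_bin between -0.033 and 0.033 m and z of jar_b in the frame of cream_bin between -0.002 and 0.012 m))); the robot touches nothing.
It fails at once if a vent button is pressed with more than 20 N (contact force between the fingers and button_a above 20 N or contact force between the fingers and button_b above 20 N).
It fails at once if a jar is tipped by more than 0.5 rad (angle between any of jar_a, jar_b's own z axis and vertical above 0.5 rad).
It fails at once if a jar is dropped on or knocked against a bin (more than 60 N) (contact force between any of jar_a, jar_b and cream_bin above 60 N or contact force between any of jar_a, jar_b and blue_bin above 60 N).
It fails at once if the lemon, garlic, peeler or mug is moved by more than 40 mm (distance of any of lemon, garlic, peeler, mug_1 from where it was at the start of the episode above 0.04 m).
It also fails if it takes over 72 s, if anything falls off the work surface, if the arm or the gripper's body presses on something with over 40 N, if the wrist force passes 120 N, or if a joint passes its speed limit or range.

### The arm

A 7-joint arm with a two-finger parallel gripper is mounted at the origin on a cart in front of the work surface, level with it; the furniture and walls round the work are solid. World frame = base frame: x ahead of the robot, y to its left, z up, the work surface at z = 0. Lengths are in mm, angles in rad, forces in N, time in s.
With the tool pointing down it reaches from about 400 to 900 mm from the base axis. Payload 5.6 kg.
Tool frame: the origin (TCP) lies on the centre line of the jaws, within the pads' length; the fingertips stand 11 mm ahead of it and the grasp point (between the pads) lies 8 mm behind it; z points along the fingers, y is the line along which they close (so a half turn about z gives the same grasp; the last joint's range is limited). The gripper opens to 92 mm and grips with 3 to 60 N. Pads are 20 mm wide; open, the fingers measure 128 mm over their backs; the gripper's body (75 mm by 189 mm) begins 69 mm behind the grasp point.
Start: joints at [1.166, 0.468, -0.012, 1.603, 0.006, 1.071, -0.056], TCP at [230.033, -607.942, 225.592] pointing down, gripper open.
Joint ranges: [-2.53, 2.53], [-0.31, 2.02], [-1.57, 1.55], [0.28, 2.44], [-1.29, 4.43], [0.15, 1.84], [-2.92, 2.92]. Speed limits (rad/s): [2.57, 2.57, 3.14, 3.14, 3.14, 3.14, 3.14].

### API

Orientations are given as a 3x3 rotation matrix whose columns are the frame's x, y, z axes.
In Python, from plant import manip gives the robot as it stands.
- The arm moves only by the shell command python3 -m handwheel [OPENING] [FORCE], which reads ROWS from standard input. ROWS is 1 to 5 rows, parted by semicolons, with the numbers parted by spaces; each row has 4 numbers: dx, dy, dz in shares of the most that a row can go, 1 being 50 mm, then a turn about the tool's z in shares of pi/2 rad (1.0 is pi/2 rad); each row shifts and turns the commanded pose from where the row before left it, along the tool's axes as they then stand; what a row does not reach is not made up. A row lasts 1/10 s, in which the tool goes at most 50 mm and 0.15 rad, less where a joint would pass 70% of its speed; a pose out of reach is approached as far as the arm can. OPENING is the finger opening in mm, set as the command begins (- or left out keeps the last). The fingers move at their own pace and stop on an object; FORCE is the grip in N (left out, the last holds). Time passes only in rows, so rows that do not move let the fingers close. It prints the time, the measured TCP pose, the force, the opening and the grip force at its end. A shift or turn number past 1, either way, is cut back to 1. Input that does not fit is refused with a message, and nothing moves.
- manip.observe(): the state, without advancing time (a new reading comes with each control period).
- manip.capture(name): name is "side" or "top"; returns a dict with "color" (420x560x3 uint8, red, green, blue), "fov_y" (degrees; the focal length in pixels is half the picture's height over the tangent of half this angle, whatever the lens; pixels are square), "cx", "cy" (the principal point, pixels), "pose" (4x4, takes a point from camera to world coordinates). Camera axes: x right, y down, z forward; pixel columns grow to the right and rows downward; lengths in mm; the calibration is good to about 2 mm. A picture is of the moment at which its call begins. There is no depth.
- manip.hand_in(): hands the job in; it is judged then, once.
The state is a dict: "t": time; "joint_positions": joint angles; "joint_vel": joint speeds; "tau": joint torques, N m; "ee_pos": TCP position; "tcp_rot": TCP orientation; "ft_force": force on the tool from outside, world axes, zero at the start; "moment": the same for the moment, N m; "opening": finger opening in mm; "gripper_force": force on a finger pad.
Only numpy, scipy, OpenCV 4.12 (cv2) and the standard library are available. Lean on these libraries where they do the work, as an engineer would, in place of code of your own. Each camera call takes 0.05 s, during which the arm holds its last target. There are 200 camera calls.

## Working session

There is one attempt and no reset: what is moved stays moved. The work goes in short steps, Python scripts to look and compute and a shell command to move; the robot and the scene stay as the last step left them, time stands still between calls to the robot, and variables do not carry over. Pictures are saved under pics/ and viewed, at most 10 in all, crops included, and the job is handed in when it is done.

```bash
mkdir -p pics
cat > h.py <<'E'
from plant import manip
import numpy as np, cv2
def cap(n,f):
    c=manip.capture(n); cv2.imwrite(f,c["color"][:,:,::-1]); np.savez(f+".npz",**c); return c
def ray(c,u,v):
    f=c["color"].shape[0]/2/np.tan(np.radians(c["fov_y"])/2)
    d=np.array([(u-c["cx"])/f,(v-c["cy"])/f,1.]); P=np.array(c["pose"])
    return P[:3,3],P[:3,:3]@d
def plane(c,u,v,z):
    o,d=ray(c,u,v); return o+d*(z-o[2])/d[2]
E
python3 - <<'E'
from h import *
a=cap("top","pics/t1.png");b=cap("side","pics/s1.png")
print(a["pose"],a["fov_y"],a["cx"],a["cy"]);print(b["pose"],b["fov_y"],b["cx"],b["cy"])
s=manip.observe();print(s["t"],s["ee_pos"],np.round(s["tcp_rot"],3),s["ft_force"],s["opening"])
E
```

```text
[[ 1.26491524e-02 -9.86797689e-01  1.61463060e-01  3.02969465e+02]
 [-9.99913896e-01 -1.19190221e-02  5.48979895e-03 -1.90662910e+01]
 [-3.49283913e-03 -1.61518599e-01 -9.86863487e-01  1.25234478e+03]
 [ 0.00000000e+00  0.00000000e+00  0.00000000e+00  1.00000000e+00]] 55.917061009299985 278.45800252200513 211.37750047416782
[[ 9.99555618e-01  2.47637722e-02 -1.65928497e-02  5.37162260e+02]
 [ 2.71822092e-02 -5.28740980e-01  8.48347867e-01 -1.33495387e+03]
 [ 1.22349737e-02 -8.48421906e-01 -5.29179151e-01  9.22280830e+02]
 [ 0.00000000e+00  0.00000000e+00  0.00000000e+00  1.00000000e+00]] 44.8985235532423 272.74919420102344 212.98833461977176
0.1 [ 229.85124955 -607.48806     224.78173815] [[ 0.935  0.354 -0.001]
 [ 0.354 -0.935  0.001]
 [-0.    -0.001 -1.   ]] [-0.04659487 -0.0267243   0.04409153] 91.51355067968424
```

View pics/t1.png

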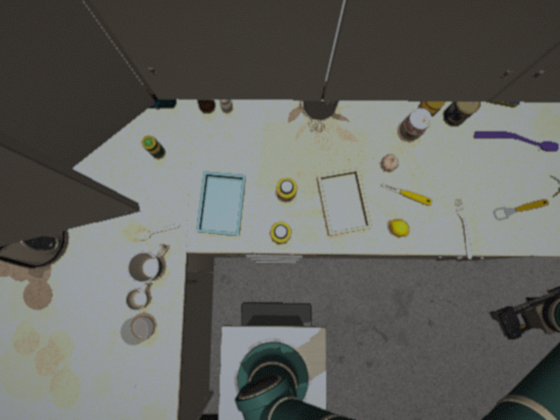

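View pics/s1.png

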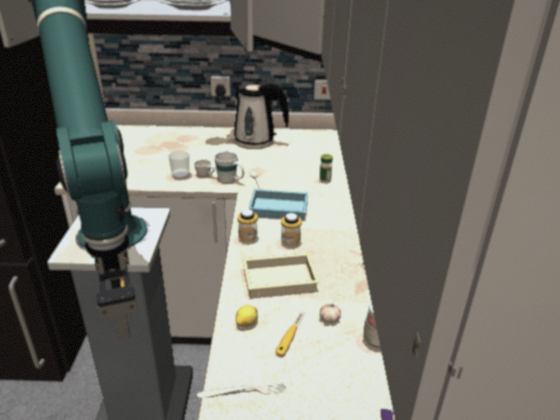

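The top view shows jars at about (287,188) and (281,232), the blue bin at (221,203) and the cream bin at (344,203). The side view shows the jars at (291,222) and (248,220), with the arm clear of them. Next I'll take a closer look and measure.

```bash
cat > m.py <<'E'
from h import *
import sys
def load(f): return dict(np.load(f+".npz"))
def run(f):
    a=load(f); im=a["color"]; hsv=cv2.cvtColor(im,cv2.COLOR_RGB2HSV)
    out=[]
    for n,m,z,box,mn in (("gold",cv2.inRange(hsv,(15,110,80),(35,255,255)),87,(190,390,160,250),60),
                  ("blue",cv2.inRange(hsv,(85,35,80),(105,255,255)),38,(180,260,160,250),400),
                  ("dark",cv2.inRange(hsv,(0,0,0),(180,255,110)),38,(310,380,165,245),20)):
        k=np.zeros_like(m);x0,x1,y0,y1=box;k[y0:y1,x0:x1]=m[y0:y1,x0:x1]
        if n=="dark": k=cv2.morphologyEx(k,cv2.MORPH_CLOSE,np.ones((7,7)))
        cs,_=cv2.findContours(k,cv2.RETR_EXTERNAL,cv2.CHAIN_APPROX_NONE)
        for c in cs:
            if cv2.contourArea(c)<mn: continue
            w=np.array([plane(a,u,v,z)[:2] for u,v in c[:,0].astype(float)],np.float32)
            if n=="gold": print(n,cv2.minEnclosingCircle(c),cv2.minEnclosingCircle(w))
            else: print(n,cv2.minAreaRect(c),cv2.minAreaRect(w))
if __name__=="__main__": run(sys.argv[1])
E
python3 m.py pics/t1.png
python3 - <<'E'
import cv2
i=cv2.imread("pics/t1.png")[160:250,185:385];cv2.imwrite("pics/t1c.png",cv2.resize(i,None,fx=4,fy=4,interpolation=cv2.INTER_CUBIC))
E
```

```text
gold ((280.30767822265625, 232.26922607421875), 10.407835006713867) ((431.21588134765625, -18.93543243408203), 30.904253005981445)
gold ((286.0, 188.5), 10.920265197753906) ((563.8908081054688, -34.46040344238281), 33.622520446777344)
blue ((220.31236267089844, 202.75137329101562), (43.06375503540039, 61.580936431884766), 6.483073711395264) ((527.9593505859375, 169.23707580566406), (134.23912048339844, 193.8207550048828), 85.19055938720703)
dark ((354.4309387207031, 191.28494262695312), (65.78026580810547, 29.21495246887207), 45.62959671020508) ((568.7396850585938, -249.7251434326172), (204.55572509765625, 94.27135467529297), 43.757911682128906)
```

View pics/t1c.png

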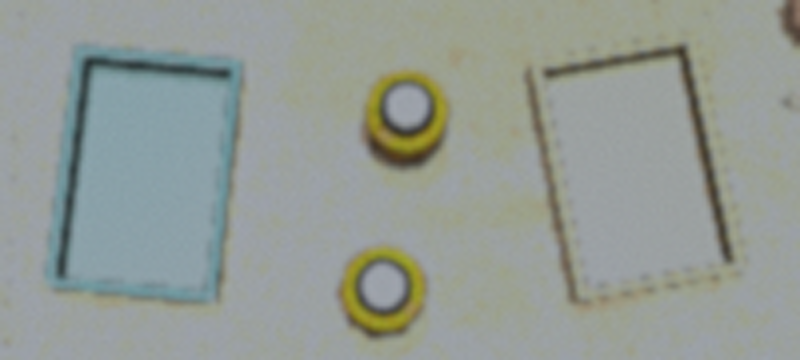

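The crop shows the lids (×4 pixels) at about (406,112) and (383,290), with white buttons in their centres. The inner rim corners read as (548,73), (685,48), (733,262), (593,290) for the cream bin and (88,62), (232,73), (208,290), (60,275) for the blue.

Run:
```python
from h import *
from m import load
a=load("pics/t1.png"); b=load("pics/s1.png")
Q=lambda u,v,z:plane(a,185+(u-1.5)/4,160+(v-1.5)/4,z)[:2]
for n,cs in {"cream_out":[(530,68),(700,40),(742,268),(575,302)],"cream_in":[(548,73),(685,48),(733,262),(593,290)],"blue_out":[(77,47),(243,62),(215,300),(50,288)],"blue_in":[(88,62),(232,73),(208,290),(60,275)]}.items():
    w=np.array([Q(u,v,38) for u,v in cs]);print(n,w.mean(0).round(1),[np.linalg.norm(w[i]-w[i-1]).round() for i in range(4)], np.degrees(np.arctan2(*(w[0]+w[1]-w[2]-w[3])[::-1])).round(1))
print("lids",Q(406,112,87),Q(383,290,87),"buttons",Q(407,106,101),Q(382,286,101))
# side view: white buttons and gold lids
hsv=cv2.cvtColor(b["color"],cv2.COLOR_RGB2HSV)
for n,m,z in(("w",cv2.inRange(hsv,(0,0,150),(180,60,255)),101),("g",cv2.inRange(hsv,(12,90,80),(35,255,255)),84)):
    for (x0,x1,y0,y1) in((235,262,205,230),(278,304,208,232)):
        k=np.zeros_like(m);k[y0:y1,x0:x1]=m[y0:y1,x0:x1]
        N,_,st,ce=cv2.connectedComponentsWithStats(k); i=1+st[1:,4].argmax(); print(n,st[i],ce[i].round(1),plane(b,*ce[i],z).round(1))
i=cv2.imread("pics/s1.png")[180:310,220:335];cv2.imwrite("pics/s1c.png",cv2.resize(i,None,fx=4.5,fy=4.5,interpolation=cv2.INTER_CUBIC))
```

```text
cream_out [ 534.9 -215.8] [np.float64(188.0), np.float64(137.0), np.float64(183.0), np.float64(132.0)] 9.7
cream_in [ 535.8 -218.1] [np.float64(175.0), np.float64(110.0), np.float64(173.0), np.float64(111.0)] 11.2
blue_out [526.6 166.8] [np.float64(192.0), np.float64(132.0), np.float64(190.0), np.float64(128.0)] -4.4
blue_in [525.8 166.2] [np.float64(170.0), np.float64(114.0), np.float64(173.0), np.float64(115.0)] -4.7
lids [566.45159852 -34.77325668] [431.49480338 -19.04297596] buttons [567.86884455 -35.2858455 ] [432.88012902 -18.27723337]
w [235 205  18  25 211] [241.4 212.8] [415.9 -21.7 101. ]
w [286 212  11   8  67] [291.  215.8] [567.  -31.9 101. ]
g [238 213  20  12 130] [247.4 219.2] [434.4 -30.7  84. ]
g [281 217  21  12 139] [291.1 223.1] [568.  -46.4  84. ]
```

View pics/s1c.png

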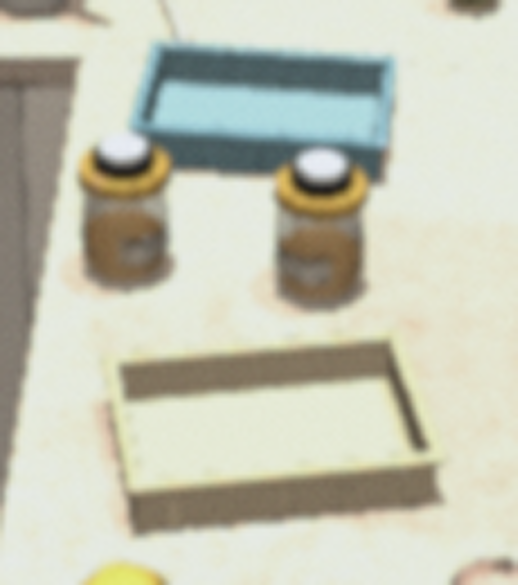

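Jar positions are about (567,-35) for the far one and (432,-18.5) for the near one. The blue bin is at (526,166.5), yaw −4.5°, and the cream bin at (535,-217), yaw about 10°. I'll move over the far jar with closed fingers.

Careful with the scale: shifts go in shares of 50 mm and turns go in shares of pi/2 rad. That gives: 26 mm is 0.52, -20.8 mm is -0.416.

```bash
echo '0.52 -0.416 0 0;0.52 -0.416 0 0;0.52 -0.416 0 0;0.52 -0.416 0 0;0.52 -0.416 0 0' | python3 -m handwheel 0 25
echo '0.52 -0.416 0 0;0.52 -0.416 0 0;0.52 -0.416 0 0;0.52 -0.416 0 0;0.52 -0.416 0 0' | python3 -m handwheel
echo '0.52 -0.416 0 0;0.52 -0.416 0 0;0.52 -0.416 0 0;0.52 -0.416 0 0;0.52 -0.416 0 0' | python3 -m handwheel
echo '0.52 -0.416 0 0;0.52 -0.416 0 0;0.52 -0.416 0 0;0.52 -0.416 0 0;0.52 -0.416 0 0' | python3 -m handwheel
echo '0 0 0 0.0764;0 0 0 0.0764;0 0 0 0.0764;0 0 0 0;0 0 0 0' | python3 -m handwheel
python3 -c "
from h import *
s=manip.observe();print(s['ee_pos'],np.round(s['tcp_rot'],3),s['ft_force'],s['joint_positions'])"
```

```text
t: 0.6
ee_pos: [315.2, -463.2, 225.2]
tcp_rot: [[0.935, 0.354, -0.0], [0.354, -0.935, 0.001], [-0.0, -0.001, -1.0]]
ft_force: [0.7, -0.4, -0.3]
opening: 54.0
gripper_force: 0.0
t: 1.1
ee_pos: [399.9, -320.0, 225.4]
tcp_rot: [[0.935, 0.354, -0.0], [0.354, -0.935, 0.0], [-0.0, -0.0, -1.0]]
ft_force: [-0.3, -0.8, -0.6]
opening: 14.1
gripper_force: 0.0
t: 1.6
ee_pos: [484.7, -176.8, 225.3]
tcp_rot: [[0.935, 0.354, -0.0], [0.354, -0.935, 0.0], [-0.0, -0.0, -1.0]]
ft_force: [0.8, 0.4, -0.6]
opening: 0.4
gripper_force: 0.0
t: 2.1
ee_pos: [569.4, -33.7, 225.2]
tcp_rot: [[0.935, 0.354, -0.001], [0.354, -0.935, -0.0], [-0.001, -0.0, -1.0]]
ft_force: [0.3, -0.7, -0.1]
opening: 0.7
gripper_force: 0.0
t: 2.6
ee_pos: [569.0, -34.8, 225.3]
tcp_rot: [[1.0, 0.005, -0.001], [0.005, -1.0, -0.0], [-0.001, 0.0, -1.0]]
ft_force: [0.5, 0.4, -0.6]
opening: 0.8
gripper_force: 0.0
[568.97237515 -34.75091257 225.31593387] [[ 1.     0.005 -0.001]
 [ 0.005 -1.    -0.   ]
 [-0.001  0.    -1.   ]] [ 0.49639853  0.42276563 -0.58672734] [ 0.20633857  0.3518561  -0.25406731  1.78968876  0.10231756  1.01339343
 -1.65314265]
```

To row units: 26 mm is 0.52, 20 mm is 0.4.

```bash
echo '-0.036 0 0.52 0;0 0 0.52 0;0 0 0.52 0;0 0 0.4 0;0 0 0.12 0' | python3 -m handwheel
echo '0 0 0 0;0 0 0 0;0 0 0.014 0;0 0 0.014 0;0 0 0.014 0' | python3 -m handwheel
```

```text
t: 3.1
ee_pos: [565.7, -34.9, 119.3]
tcp_rot: [[1.0, 0.004, -0.004], [0.004, -1.0, 0.0], [-0.004, -0.0, -1.0]]
ft_force: [0.1, 0.1, -0.0]
opening: 0.5
gripper_force: 0.0
t: 3.6
ee_pos: [567.7, -34.9, 120.1]
tcp_rot: [[1.0, 0.002, 0.001], [0.002, -1.0, -0.0], [0.001, 0.0, -1.0]]
ft_force: [0.4, -0.4, 0.4]
opening: 0.6
gripper_force: 0.0
```

To row units: 0.5 mm is 0.01.

```bash
echo '0 0 0.01 0;0 0 0.01 0;0 0 0.01 0;0 0 0.01 0;0 0 0 0' | python3 -m handwheel | grep -E "ee_pos|force"
echo '0 0 0.01 0;0 0 0.01 0;0 0 0 0' | python3 -m handwheel | grep -E "ee_pos|force"
```

```text
ee_pos: [567.3, -34.8, 117.3]
ft_force: [0.2, -0.5, -0.3]
gripper_force: 0.0
ee_pos: [567.3, -34.9, 116.4]
ft_force: [0.8, 0.2, -0.7]
gripper_force: 0.0
```

To row units: 0.5 mm is 0.01.

```bash
echo '0 0 0.01 0;0 0 0.01 0;0 0 0 0' | python3 -m handwheel | grep -E "ee_pos|ft_force"
echo '0 0 0.01 0;0 0 0.01 0;0 0 0 0' | python3 -m handwheel | grep -E "ee_pos|ft_force"
```

```text
ee_pos: [567.4, -34.8, 115.5]
ft_force: [-0.7, 1.0, 1.0]
ee_pos: [567.3, -34.8, 114.3]
ft_force: [-0.0, 0.5, -0.5]
```

To row units: 0.5 mm is 0.01.

```bash
echo '0 0 0.01 0;0 0 0.01 0;0 0 0 0' | python3 -m handwheel | grep -E "ee_pos|ft_force"
```

```text
ee_pos: [567.3, -34.8, 113.4]
ft_force: [-0.4, -0.1, 0.6]
```

To row units: 0.5 mm is 0.01.

```bash
echo '0 0 0.01 0;0 0 0.01 0;0 0 0 0' | python3 -m handwheel | grep -E "ee_pos|ft_force"
```

```text
ee_pos: [567.4, -34.9, 112.3]
ft_force: [-0.3, -0.5, -0.2]
```

To row units: 0.5 mm is 0.01.

```bash
echo '0 0 0.01 0;0 0 0.01 0;0 0 0 0' | python3 -m handwheel | grep -E "ee_pos|ft_force"
```

```text
ee_pos: [567.2, -34.9, 111.3]
ft_force: [-0.6, -0.1, -0.3]
```

To row units: 0.5 mm is 0.01.

```bash
echo '0 0 0.01 0;0 0 0.01 0;0 0 0 0' | python3 -m handwheel | grep -E "ee_pos|ft_force"
```

```text
ee_pos: [567.3, -34.8, 110.4]
ft_force: [-0.0, 1.2, 0.1]
```

To row units: 0.5 mm is 0.01.

```bash
echo '0 0 0.01 0;0 0 0.01 0;0 0 0 0' | python3 -m handwheel | grep -E "ee_pos|ft_force"
```

```text
ee_pos: [567.4, -34.9, 109.6]
ft_force: [-1.6, 0.1, 1.1]
```

To row units: 0.5 mm is 0.01.

```bash
echo '0 0 0.01 0;0 0 0.01 0;0 0 0 0' | python3 -m handwheel | grep -E "ee_pos|ft_force"
```

```text
ee_pos: [567.6, -34.9, 109.4]
ft_force: [-1.7, 0.2, 7.8]
```

To row units: 0.5 mm is 0.01.

```bash
echo '0 0 0.01 0;0 0 0.01 0;0 0 0 0' | python3 -m handwheel | grep -E "ee_pos|ft_force"
```

```text
ee_pos: [567.9, -34.8, 109.3]
ft_force: [-3.1, -0.5, 14.6]
```

Firm stop at tip height 98.4 with almost no resistance before it, which suggests a worn button that dropped in. I'll retract and check with a picture.

To row units: -40 mm is -0.8, -25 mm is -0.5.

```bash
echo '0 0 -0.02 0;0 0 -0.04 0;0 0 -0.5 0;0 0 -0.8 0;0 0 -0.8 0' | python3 -m handwheel | grep -E "t:|ee_pos|ft_force"
echo '-0.9 0 0 0;-0.9 0 0 0;-0.9 0 0 0;0 0 0 0' | python3 -m handwheel | grep -E "t:|ee_pos|ft_force"
python3 - <<'E'
from h import *
b=cap("side","pics/s2.png"); 
s1=cv2.imread("pics/s1.png");s2=cv2.imread("pics/s2.png")
r=[cv2.resize(s[200:250,230:310],None,fx=5,fy=5,interpolation=cv2.INTER_CUBIC) for s in(s1,s2)]
cv2.imwrite("pics/cmp.png",np.hstack(r))
E
```

```text
t: 7.6
ee_pos: [566.8, -34.8, 215.9]
tcp_rot: [[1.0, 0.002, -0.002], [0.002, -1.0, 0.0], [-0.002, -0.0, -1.0]]
ft_force: [0.8, -0.6, 0.3]
t: 8.0
ee_pos: [426.6, -35.4, 214.6]
tcp_rot: [[1.0, 0.001, -0.005], [0.001, -1.0, -0.001], [-0.005, 0.001, -1.0]]
ft_force: [0.8, -1.0, 0.2]
```

View pics/cmp.png

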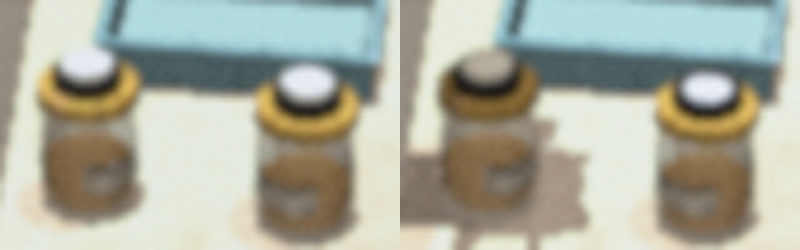

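The far jar's button is visibly lower, its top about 1.4 px down (rows 64→71 at ×5). I'll measure that sub-pixel to tell 3 mm from 6 mm.

Run:
```python
from h import *
from m import load
b=load("pics/s1.png")
f=210/np.tan(np.radians(b["fov_y"]/2));P=b["pose"]
def proj(p):
    q=P[:3,:3].T@(np.array(p,float)-P[:3,3]);return f*q[0]/q[2]+b["cx"],f*q[1]/q[2]+b["cy"]
print("px/mm", proj((567,-35,104))[1]-proj((567,-35,98))[1],"per 6mm")
for fn in("pics/s1.png","pics/s2.png"):
    g=load(fn)["color"].astype(float).mean(2)
    # boundary white->black collar beneath button, over central columns
    rows=np.arange(205,235,.05);e=[]
    for c in range(288,295):
        col=np.interp(rows,np.arange(420),g[:,c]); 
        m=(rows>213)&(rows<224);d=np.gradient(col);i=np.where(m)[0][d[m].argmin()];
        mx=col[(rows>210)&(rows<218)].max(); mn=col[(rows>216)&(rows<226)].min(); h=(mx+mn)/2
        r0=rows[(rows>214)]; cc=col[rows>214]; e.append(r0[(cc<h).argmax()])
    print(fn,np.median(e),np.round(e,2)); print(g[208:226,291].round())
```

```text
px/mm -1.6764674848656966 per 6mm
pics/s1.png 219.5500000000033 [219.   219.5  219.65 219.7  219.7  219.55 219.2 ]
[204. 201. 183. 151. 145. 192. 230. 234. 235. 234. 222. 178. 118.  60.
  37.  75. 123. 138.]
pics/s2.png 214.00000000000205 [214.   214.   220.25 214.   214.   214.   214.  ]
[208. 203. 188. 152. 108.  95. 140. 203. 233. 238. 236. 220. 166.  91.
  42.  75. 125. 143.]
```

The top edge moved about 1.8 px, which is 6 mm, so the far jar is worn and goes in the blue bin. Next is the near jar.

To row units: 30 mm is 0.6, -16.5 mm is -0.33.

```bash
echo '0 -0.33 0 0;0 0 0.4 0;0 0 0.6 0;0 0 0.6 0;0 0 0.2 0' | python3 -m handwheel | grep -E "t:|ee_pos|ft_force"
echo '0 0 0 0;0 0 0 0;0 0 0 0' | python3 -m handwheel | grep -E "t:|ee_pos|ft_force"
```

```text
t: 8.55
ee_pos: [431.8, -18.4, 123.1]
tcp_rot: [[1.0, 0.002, -0.004], [0.002, -1.0, 0.001], [-0.004, -0.001, -1.0]]
ft_force: [-0.7, 0.2, -0.3]
t: 8.85
ee_pos: [433.6, -18.6, 126.6]
tcp_rot: [[1.0, 0.002, 0.003], [0.002, -1.0, -0.0], [0.003, 0.0, -1.0]]
ft_force: [0.7, 0.5, 0.4]
```

To row units: 3 mm is 0.06, 1.5 mm is 0.03.

```bash
echo '-0.02 0 0.06 0;0 0 0.06 0;0 0 0.03 0;0 0 0 0;0 0 0 0' | python3 -m handwheel | grep -E "ee_pos|ft_force"
echo '0 0 0.01 0;0 0 0.01 0;0 0 0 0' | python3 -m handwheel | grep -E "ee_pos|ft_force"
```

```text
ee_pos: [431.4, -18.6, 118.0]
ft_force: [-0.5, -0.4, -0.6]
ee_pos: [431.3, -18.6, 116.9]
ft_force: [-0.5, 0.4, 0.4]
```

To row units: 0.5 mm is 0.01.

```bash
echo '0 0 0.01 0;0 0 0.01 0;0 0 0 0' | python3 -m handwheel | grep -E "ee_pos|ft_force"
```

```text
ee_pos: [431.3, -18.6, 115.9]
ft_force: [-1.0, -0.3, 0.4]
```

To row units: 0.5 mm is 0.01.

```bash
echo '0 0 0.01 0;0 0 0.01 0;0 0 0 0' | python3 -m handwheel | grep -E "ee_pos|ft_force"
```

```text
ee_pos: [431.4, -18.6, 115.1]
ft_force: [-0.4, -0.1, 3.0]
```

To row units: 0.5 mm is 0.01.

```bash
echo '0 0 0.01 0;0 0 0 0' | python3 -m handwheel | grep -E "ee_pos|ft_force"
```

```text
ee_pos: [431.4, -18.6, 114.7]
ft_force: [-1.1, 0.4, 5.2]
```

To row units: 0.5 mm is 0.01.

```bash
echo '0 0 0.01 0;0 0 0 0' | python3 -m handwheel | grep -E "ee_pos|ft_force"
```

```text
ee_pos: [431.4, -18.6, 114.2]
ft_force: [-0.9, -0.3, 5.0]
```

To row units: 0.5 mm is 0.01.

```bash
echo '0 0 0.01 0;0 0 0 0' | python3 -m handwheel | grep -E "ee_pos|ft_force"
```

```text
ee_pos: [431.4, -18.6, 113.6]
ft_force: [-1.4, -0.0, 4.9]
```

To row units: 0.5 mm is 0.01.

```bash
echo '0 0 0.01 0;0 0 0 0' | python3 -m handwheel | grep -E "ee_pos|ft_force"
```

```text
ee_pos: [431.5, -18.6, 113.1]
ft_force: [-1.8, 0.2, 5.4]
```

To row units: 0.5 mm is 0.01.

```bash
echo '0 0 0.01 0;0 0 0 0' | python3 -m handwheel | grep -E "ee_pos|ft_force"
```

```text
ee_pos: [431.4, -18.6, 112.5]
ft_force: [-0.1, -0.6, 4.4]
```

To row units: 0.5 mm is 0.01.

```bash
echo '0 0 0.01 0;0 0 0 0' | python3 -m handwheel | grep -E "ee_pos|ft_force"
```

```text
ee_pos: [431.4, -18.6, 111.9]
ft_force: [-0.4, 0.0, 4.6]
```

To row units: 0.5 mm is 0.01.

```bash
echo '0 0 0.01 0;0 0 0 0' | python3 -m handwheel | grep -E "ee_pos|ft_force"
```

```text
ee_pos: [431.4, -18.6, 111.5]
ft_force: [-1.0, -0.1, 4.8]
```

To row units: 0.5 mm is 0.01.

```bash
echo '0 0 0.01 0;0 0 0 0' | python3 -m handwheel | grep -E "ee_pos|ft_force"
```

```text
ee_pos: [431.4, -18.6, 111.2]
ft_force: [-2.0, 0.5, 7.5]
```

To row units: 0.5 mm is 0.01.

```bash
echo '0 0 0.01 0;0 0 0 0' | python3 -m handwheel | grep -E "ee_pos|ft_force"; python3 -c "
from h import *
cap('side','pics/s3.png')"
```

```text
ee_pos: [431.5, -18.6, 110.9]
ft_force: [-1.3, -0.4, 10.0]
```

To row units: 0.4 mm is 0.008.

```bash
echo '0 0 0.008 0;0 0 0 0' | python3 -m handwheel | grep -E "ee_pos|ft_force"
```

```text
ee_pos: [431.5, -18.6, 110.7]
ft_force: [-2.5, -0.6, 10.4]
```

```bash
python3 -c "
import cv2,numpy as np
r=[cv2.resize(cv2.imread(f)[200:250,230:310],None,fx=5,fy=5,interpolation=cv2.INTER_CUBIC) for f in('pics/s1.png','pics/s3.png')]
cv2.imwrite('pics/cmp2.png',np.hstack(r))"
```

```text
(no output)
```

View pics/cmp2.png

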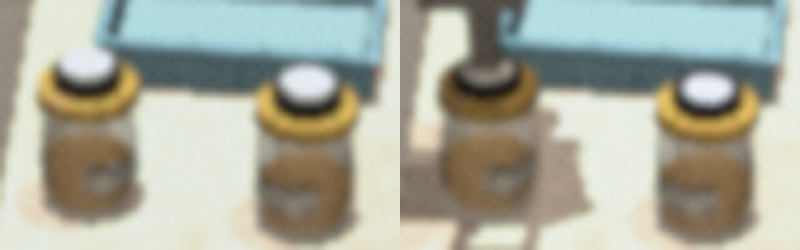

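The fingers sit centrally on the near button, tip at about (487,65) in the comparison, with the jar upright. One more small step to confirm the stop.

To row units: 0.4 mm is 0.008.

```bash
echo '0 0 0.008 0;0 0 0 0' | python3 -m handwheel | grep -E "ee_pos|ft_force"
```

```text
ee_pos: [431.6, -18.6, 110.4]
ft_force: [-2.7, 0.3, 13.9]
```

```bash
echo '0 0 0 0;0 0 0 0' | python3 -m handwheel | grep -E "ee_pos|ft_force"
```

```text
ee_pos: [431.6, -18.6, 110.4]
ft_force: [-2.4, 0.7, 13.0]
```

To row units: -40 mm is -0.8, -30 mm is -0.6.

```bash
echo '0 0 -0.02 0;0 0 -0.04 0;0 0 -0.5 0;0 0 -0.8 0;0 0 -0.6 0' | python3 -m handwheel | grep -E "t:|ee_pos|ft_force"
echo '0 0.9 0 0;0 0.9 0 0;0 0.9 0 0;0 0.9 0 0;0 0 0 0' | python3 -m handwheel 92 | grep -E "t:|ee_pos"
python3 - <<'E'
from h import *
cap("side","pics/s4.png"); cap("top","pics/t4.png")
for fn in("s1","s2","s4"):
    g=cv2.imread(f"pics/{fn}.png").astype(float).mean(2);print(fn);
    for c in(246,247,248):print(g[206:226,c].round().astype(int))
r=[cv2.resize(cv2.imread(f)[200:250,230:310],None,fx=5,fy=5,interpolation=cv2.INTER_CUBIC) for f in('pics/s1.png','pics/s4.png')]
cv2.imwrite('pics/cmp3.png',np.hstack(r))
E
python3 m.py pics/t4.png
```

```text
t: 13.2
ee_pos: [431.3, -18.5, 208.9]
tcp_rot: [[1.0, 0.002, -0.0], [0.002, -1.0, 0.0], [-0.0, -0.0, -1.0]]
ft_force: [0.3, -0.4, -0.0]
t: 13.7
ee_pos: [430.6, -204.7, 207.2]
tcp_rot: [[1.0, -0.008, -0.0], [-0.008, -1.0, -0.002], [-0.0, 0.002, -1.0]]
s1
[228 227 228 230 234 235 235 232 223 178 119  59  40  77 125 140 120 106
 114 130]
[224 222 225 228 233 235 236 233 223 178 117  60  38  78 126 141 124 108
 114 127]
[210 206 204 218 230 234 234 232 216 171 112  59  39  78 124 136 119 104
 113 125]
s2
[229 229 224 205 179 169 169 170 162 138 100  56  30  50  80  94  91  92
 110 128]
[227 225 219 199 179 168 172 170 164 139 101  54  28  51  81  95  91  90
 107 128]
[214 209 199 181 168 166 170 170 161 135  96  51  30  52  80  92  90  89
 108 126]
s4
[126 169 196 198 205 215 217 221 222 205 156  90  41  82 129 143 124 107
 117 134]
[128 181 210 221 228 235 237 238 236 220 161  90  43  76 131 144 127 111
 120 130]
[122 170 195 208 225 236 240 239 237 218 157  87  41  83 128 141 124 108
 114 130]
gold ((280.30767822265625, 232.26922607421875), 10.407835006713867) ((431.21588134765625, -18.93543243408203), 30.904253005981445)
gold ((286.0, 188.5), 10.920265197753906) ((563.8908081054688, -34.46040344238281), 33.622520446777344)
blue ((220.33480834960938, 202.69540405273438), (43.06254577636719, 61.485477447509766), 6.519801616668701) ((527.97900390625, 168.96734619140625), (133.80413818359375, 193.71920776367188), 85.15390014648438)
dark ((348.0, 207.5), (62.0, 73.0), 0.0) ((517.549560546875, -229.06106567382812), (191.9080352783203, 233.91175842285156), 88.37640380859375)
```

View pics/cmp3.png

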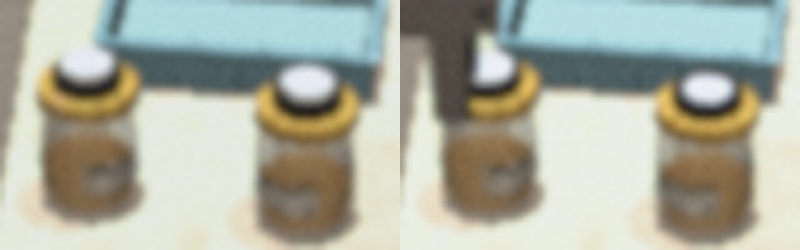

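The gripper covers part of the near button, so I'll shift it aside and look again.

To row units: 45 mm is 0.9, -5 mm is -0.1.

```bash
echo '0.9 0 -0.1 0;0.9 0 -0.1 0;0.9 0 -0.1 0;0 0 0 0' | python3 -m handwheel | grep -E "t:|ee_pos"
python3 - <<'E'
from h import *
cap("side","pics/s5.png"); cap("top","pics/t5.png")
G={f:cv2.imread(f"pics/{f}.png").astype(float).mean(2) for f in("s1","s2","s5")}
for n,x0,fs in(("near",247,("s1","s5")),("far",291,("s1","s2"))):
    for f in fs:
        print(n,f)
        for c in range(x0-4,x0+6,3): print(G[f][204:226,c].round().astype(int))
r=[cv2.resize(cv2.imread(f)[200:250,230:310],None,fx=5,fy=5,interpolation=cv2.INTER_CUBIC) for f in('pics/s1.png','pics/s5.png')]
cv2.imwrite('pics/cmp4.png',np.hstack(r))
E
```

```text
t: 14.2
ee_pos: [571.8, -194.6, 222.3]
tcp_rot: [[1.0, 0.008, 0.003], [0.008, -1.0, 0.002], [0.003, -0.002, -1.0]]
near s1
[229 228 227 228 227 228 228 229 229 218 178 115  64  42  69 115 145 138
 109  97 112 129]
[227 227 228 227 228 230 234 235 235 232 223 178 119  59  40  77 125 140
 120 106 114 130]
[204 199 193 186 179 193 220 233 236 233 210 158 102  52  41  83 120 129
 115  99 109 128]
[110 102 114 138 139 122 136 160 169 150 114  73  46  56  91 130 142 129
 107 112 138 154]
near s5
[234 233 233 233 233 231 227 225 229 230 216 163  95  52  72 123 149 142
 113 102 118 133]
[232 232 232 231 230 229 231 236 239 240 239 222 165  88  47  82 129 144
 125 110 117 136]
[212 207 201 194 177 177 207 233 240 241 237 209 146  74  47  86 125 133
 113 104 112 130]
[114 104 118 146 142 114 112 143 171 172 149 107  62  57  95 135 148 134
 112 118 143 160]
far s1
[206 206 204 205 203 196 174 136 109 138 185 219 222 195 150 101  59  40
  68 115 142 134]
[207 204 206 207 205 199 182 146 141 191 226 236 236 233 221 175 114  56
  36  78 122 139]
[206 205 205 207 203 197 182 152 133 176 222 234 235 232 215 168 108  56
  38  81 124 140]
[206 205 206 205 206 199 181 150 111 106 136 168 182 168 128  86  52  50
  87 126 147 137]
far s2
[209 208 208 210 208 199 177 142 102  90  99 138 186 205 190 144  84  43
  68 115 144 138]
[210 208 210 206 208 203 184 148 103  96 142 202 233 238 236 215 158  88
  44  76 125 142]
[209 208 209 208 207 200 186 153 111  90 125 190 231 237 235 216 156  83
  43  81 128 144]
[208 208 209 210 206 201 184 154 113  91  86 103 137 158 143 106  63  51
  89 132 148 135]
```

View pics/cmp4.png

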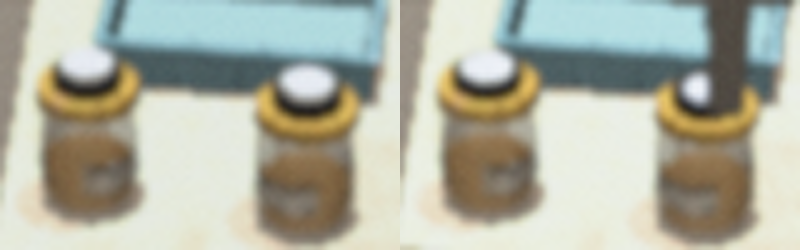

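The near button's top edge has dropped about 0.7 px (≈3 mm) and stayed, so that lid is sound and goes in the cream bin. The far one dropped about 6 mm and goes in the blue bin. Now to the grasp of the far jar.

To row units: -40 mm is -0.8.

```bash
echo '0 -0.8 0 0;0 -0.8 0 0;0 -0.8 0 0;0 -0.8 0 0;0 0 0 0' | python3 -m handwheel | grep -E "t:|ee_pos|opening"
echo '0 0 0 0;0 0 0 0;0 0 0 0' | python3 -m handwheel | grep -E "t:|ee_pos|opening"
```

```text
t: 14.8
ee_pos: [564.4, -31.0, 222.8]
tcp_rot: [[1.0, 0.012, -0.001], [0.012, -1.0, 0.003], [-0.001, -0.003, -1.0]]
opening: 92.3
t: 15.1
ee_pos: [565.9, -40.0, 222.6]
tcp_rot: [[1.0, -0.001, -0.0], [-0.001, -1.0, -0.001], [-0.0, 0.001, -1.0]]
opening: 92.1
```

To row units: 30 mm is 0.6, -4.5 mm is -0.09.

```bash
echo '0.01 -0.09 0.4 0;0 0 0.6 0;0 0 0.6 0;0 0 0.4 0;0 0 0 0' | python3 -m handwheel | grep -E "t:|ee_pos|ft_force"
echo '0 0 0.4 0;0 0 0.3 0;0 0 0.2 0;0 0 0.06 0;0 0 0 0' | python3 -m handwheel | grep -E "t:|ee_pos|ft_force"
echo '0 0 0 0;0 0 0 0;0 0 0 0;0 0 0 0;0 0 0 0' | python3 -m handwheel 55 25 | grep -E "t:|ee_pos|force|opening"
```

```text
t: 15.6
ee_pos: [564.5, -35.2, 119.7]
tcp_rot: [[1.0, -0.0, -0.006], [-0.0, -1.0, -0.0], [-0.006, 0.0, -1.0]]
ft_force: [0.6, -0.1, 0.2]
t: 16.1
ee_pos: [566.9, -33.9, 74.6]
tcp_rot: [[1.0, 0.002, -0.0], [0.002, -1.0, -0.0], [-0.0, 0.0, -1.0]]
ft_force: [0.0, 0.1, 0.2]
t: 16.6
ee_pos: [567.2, -34.3, 75.1]
tcp_rot: [[1.0, 0.001, 0.001], [0.001, -1.0, -0.001], [0.001, 0.001, -1.0]]
ft_force: [0.1, -1.2, 2.8]
opening: 62.6
gripper_force: 25.0
```

```bash
echo '0 0 0 0;0 0 0 0' | python3 -m handwheel 40 25 | grep -E "t:|ee_pos|force|opening"
```

```text
t: 16.8
ee_pos: [567.2, -34.2, 75.1]
tcp_rot: [[1.0, 0.001, 0.001], [0.001, -1.0, -0.0], [0.001, 0.0, -1.0]]
ft_force: [-0.6, -1.7, 3.7]
opening: 63.2
gripper_force: 25.0
```

To row units: -25 mm is -0.5, -20 mm is -0.4.

```bash
echo '0 0 -0.2 0;0 0 -0.4 0;0 0 -0.5 0;0 0 -0.4 0;0 0 0 0' | python3 -m handwheel - 30 | grep -E "t:|ee_pos|force|opening"
echo '-0.08 -0.4 0 0;-0.12 -0.5 0 0;-0.12 -0.6 0 0;-0.12 -0.6 0 0;-0.12 -0.6 0 0' | python3 -m handwheel | grep -E "t:|ee_pos|opening"
echo '-0.12 -0.6 0 0;-0.1 -0.4 0 0;-0.04 -0.32 0 0;0 0 0 0;0 0 0 0' | python3 -m handwheel | grep -E "t:|ee_pos|opening"
echo '0 0 0 0;0 0 0 0;0 0 0 0' | python3 -m handwheel | grep -E "t:|ee_pos|force|opening"
```

```text
t: 17.3
ee_pos: [568.3, -33.3, 152.2]
tcp_rot: [[1.0, 0.002, 0.005], [0.002, -1.0, 0.0], [0.005, -0.0, -1.0]]
ft_force: [-0.2, 0.8, -3.4]
opening: 62.8
gripper_force: 30.0
t: 17.8
ee_pos: [537.1, 102.2, 148.1]
tcp_rot: [[1.0, 0.002, -0.003], [0.002, -1.0, -0.0], [-0.003, 0.0, -1.0]]
opening: 63.0
t: 18.3
ee_pos: [524.8, 166.5, 148.6]
tcp_rot: [[1.0, 0.002, -0.002], [0.002, -1.0, -0.001], [-0.002, 0.001, -1.0]]
opening: 62.9
t: 18.6
ee_pos: [525.7, 166.1, 149.6]
tcp_rot: [[1.0, 0.0, -0.0], [0.0, -1.0, -0.0], [-0.0, 0.0, -1.0]]
ft_force: [-1.0, 0.3, -2.9]
opening: 63.1
gripper_force: 30.0
```

To row units: 20 mm is 0.4, 15 mm is 0.3.

```bash
echo '0 0 0.3 0;0 0 0.4 0;0 0 0.4 0;0 0 0.2 0;0 0 0 0' | python3 -m handwheel | grep -E "t:|ee_pos|ft_force|opening"
echo '0 0 0 0;0 0 0 0;0 0 0.02 0;0 0 0.02 0;0 0 0 0' | python3 -m handwheel | grep -E "t:|ee_pos|ft_force|opening"
```

```text
t: 19.1
ee_pos: [524.6, 166.4, 83.4]
tcp_rot: [[1.0, 0.001, -0.003], [0.001, -1.0, -0.001], [-0.003, 0.001, -1.0]]
ft_force: [-0.3, -0.6, -2.3]
opening: 63.0
t: 19.6
ee_pos: [525.6, 167.1, 82.8]
tcp_rot: [[1.0, 0.002, 0.0], [0.002, -1.0, 0.0], [0.0, -0.0, -1.0]]
ft_force: [-0.4, 0.1, -2.3]
opening: 63.2
```

To row units: 0.7 mm is 0.014.

```bash
echo '0 0 0.014 0;0 0 0.014 0;0 0 0 0' | python3 -m handwheel | grep -E "t:|ee_pos|ft_force|opening"
```

```text
t: 19.9
ee_pos: [525.4, 167.0, 81.1]
tcp_rot: [[1.0, 0.002, -0.0], [0.002, -1.0, -0.0], [-0.0, 0.0, -1.0]]
ft_force: [0.3, -0.2, -3.4]
opening: 63.0
```

To row units: 0.7 mm is 0.014.

```bash
echo '0 0 0.014 0;0 0 0.014 0;0 0 0 0' | python3 -m handwheel | grep -E "t:|ee_pos|ft_force|opening"
```

```text
t: 20.2
ee_pos: [525.4, 167.1, 79.7]
tcp_rot: [[1.0, 0.002, -0.0], [0.002, -1.0, -0.0], [-0.0, 0.0, -1.0]]
ft_force: [-0.2, 1.0, -3.4]
opening: 62.9
```

To row units: 0.5 mm is 0.01.

```bash
echo '0 0 0.01 0;0 0 0.01 0;0 0 0 0' | python3 -m handwheel | grep -E "t:|ee_pos|ft_force|opening"
```

```text
t: 20.5
ee_pos: [525.8, 167.1, 79.2]
tcp_rot: [[1.0, 0.002, 0.0], [0.002, -1.0, 0.0], [0.0, -0.0, -1.0]]
ft_force: [-0.8, -0.9, -1.3]
opening: 62.9
```

To row units: 0.3 mm is 0.006.

```bash
echo '0 0 0.006 0;0 0 0 0' | python3 -m handwheel | grep -E "t:|ee_pos|ft_force|opening"
echo '0 0 0 0;0 0 0 0;0 0 0 0;0 0 0 0;0 0 0 0' | python3 -m handwheel 92 | grep -E "t:|ee_pos|ft_force|opening"
echo '0 0 -0.2 0;0 0 -0.6 0;0 0 -0.8 0;0 0 -0.8 0;0 0 0 0' | python3 -m handwheel | grep -E "t:|ee_pos|opening"
echo '-0.36 0.72 0 0;-0.36 0.72 0 0;-0.36 0.72 0 0;-0.4 0.76 0 0;-0.4 0.8 0 0' | python3 -m handwheel | grep -E "t:|ee_pos|opening"
echo '0 0 0 0;0 0 0 0;0 0 0 0;0 0 0 0' | python3 -m handwheel | grep -E "t:|ee_pos|opening"
```

```text
t: 20.7
ee_pos: [525.9, 167.1, 79.1]
tcp_rot: [[1.0, 0.002, 0.001], [0.002, -1.0, -0.0], [0.001, 0.0, -1.0]]
ft_force: [-0.6, -1.0, 3.5]
opening: 63.4
t: 21.2
ee_pos: [525.5, 167.2, 78.5]
tcp_rot: [[1.0, 0.002, -0.0], [0.002, -1.0, 0.0], [-0.0, -0.0, -1.0]]
ft_force: [0.5, 0.2, -0.0]
opening: 91.8
t: 21.7
ee_pos: [528.9, 168.6, 204.9]
tcp_rot: [[1.0, 0.002, 0.011], [0.002, -1.0, 0.003], [0.011, -0.003, -1.0]]
opening: 91.9
t: 22.2
ee_pos: [430.7, -20.2, 198.6]
tcp_rot: [[1.0, 0.003, 0.0], [0.003, -1.0, 0.0], [0.0, -0.0, -1.0]]
opening: 92.0
t: 22.6
ee_pos: [432.4, -17.7, 198.5]
tcp_rot: [[1.0, 0.004, 0.0], [0.004, -1.0, 0.0], [0.0, -0.0, -1.0]]
opening: 92.1
```

To row units: 30 mm is 0.6, 25 mm is 0.5.

```bash
echo '-0.02 0.02 0.4 0;0 0 0.6 0;0 0 0.5 0;0 0 0.3 0;0 0 0 0' | python3 -m handwheel | grep -E "t:|ee_pos|ft_force"
echo '0 0 0.3 0;0 0 0.24 0;0 0 0.12 0;0 0 0 0;0 0 0 0' | python3 -m handwheel | grep -E "t:|ee_pos|ft_force"
echo '0 0 0 0;0 0 0 0;0 0 0 0;0 0 0 0;0 0 0 0' | python3 -m handwheel 40 30 | grep -E "t:|ee_pos|force|opening"
```

```text
t: 23.1
ee_pos: [429.6, -18.9, 106.6]
tcp_rot: [[1.0, 0.004, -0.005], [0.004, -1.0, 0.001], [-0.005, -0.001, -1.0]]
ft_force: [0.1, -0.3, -0.5]
t: 23.6
ee_pos: [431.1, -20.0, 75.9]
tcp_rot: [[1.0, 0.002, 0.0], [0.002, -1.0, 0.0], [0.0, -0.0, -1.0]]
ft_force: [-0.3, 0.5, 0.4]
t: 24.1
ee_pos: [431.1, -19.9, 75.8]
tcp_rot: [[1.0, 0.002, 0.001], [0.002, -1.0, 0.0], [0.001, -0.0, -1.0]]
ft_force: [-0.1, 0.7, 1.8]
opening: 62.8
gripper_force: 30.0
```

To row units: -25 mm is -0.5, -20 mm is -0.4.

```bash
echo '0 0 -0.2 0;0 0 -0.4 0;0 0 -0.5 0;0 0 -0.4 0;0 0 0 0' | python3 -m handwheel | grep -E "t:|ee_pos|force|opening"
echo '0.2 0.38 0 0;0.28 0.52 0 0;0.32 0.6 0 0;0.32 0.6 0 0;0.32 0.6 0 0' | python3 -m handwheel | grep -E "t:|ee_pos|opening"
echo '0.28 0.56 0 0;0.22 0.4 0 0;0.14 0.28 0 0;0 0 0 0;0 0 0 0' | python3 -m handwheel | grep -E "t:|ee_pos|opening"
echo '0 0 0 0;0 0 0 0;0 0 0 0' | python3 -m handwheel | grep -E "t:|ee_pos|force|opening"
```

```text
t: 24.6
ee_pos: [432.4, -20.3, 152.9]
tcp_rot: [[1.0, 0.001, 0.005], [0.001, -1.0, -0.0], [0.005, 0.0, -1.0]]
ft_force: [0.2, 0.0, -3.6]
opening: 62.9
gripper_force: 30.0
t: 25.1
ee_pos: [502.6, -156.0, 149.2]
tcp_rot: [[1.0, 0.002, -0.002], [0.002, -1.0, 0.0], [-0.002, -0.0, -1.0]]
opening: 63.1
t: 25.6
ee_pos: [534.3, -215.7, 149.7]
tcp_rot: [[1.0, 0.002, -0.002], [0.002, -1.0, 0.001], [-0.002, -0.001, -1.0]]
opening: 63.2
t: 25.9
ee_pos: [535.1, -216.0, 150.8]
tcp_rot: [[1.0, 0.003, 0.0], [0.003, -1.0, 0.0], [0.0, -0.0, -1.0]]
ft_force: [0.2, -0.8, -3.9]
opening: 62.9
gripper_force: 30.0
```

To row units: 20 mm is 0.4, 15 mm is 0.3.

```bash
echo '0 0 0.3 0;0 0 0.4 0;0 0 0.4 0;0 0 0.2 0;0 0 0 0' | python3 -m handwheel | grep -E "t:|ee_pos|ft_force|opening"
echo '0 0 0 0;0 0 0 0;0 0 0.02 0;0 0 0.02 0;0 0 0 0' | python3 -m handwheel | grep -E "t:|ee_pos|ft_force|opening"
echo '0 0 0.012 0;0 0 0.012 0;0 0 0.012 0;0 0 0 0' | python3 -m handwheel | grep -E "t:|ee_pos|ft_force|opening"
```

```text
t: 26.4
ee_pos: [533.8, -216.3, 83.5]
tcp_rot: [[1.0, 0.002, -0.004], [0.002, -1.0, 0.001], [-0.004, -0.001, -1.0]]
ft_force: [0.1, -0.0, -2.3]
opening: 63.1
t: 26.9
ee_pos: [535.2, -216.9, 83.8]
tcp_rot: [[1.0, 0.002, 0.0], [0.002, -1.0, -0.0], [0.0, 0.0, -1.0]]
ft_force: [-0.4, -0.6, -3.0]
opening: 63.0
t: 27.3
ee_pos: [535.1, -216.9, 81.6]
tcp_rot: [[1.0, 0.002, -0.0], [0.002, -1.0, 0.0], [-0.0, -0.0, -1.0]]
ft_force: [0.3, 0.2, -3.5]
opening: 62.9
```

To row units: 0.5 mm is 0.01.

```bash
echo '0 0 0.01 0;0 0 0.01 0;0 0 0 0' | python3 -m handwheel | grep -E "t:|ee_pos|ft_force|opening"
```

```text
t: 27.6
ee_pos: [535.1, -216.9, 80.7]
tcp_rot: [[1.0, 0.002, -0.0], [0.002, -1.0, 0.0], [-0.0, -0.0, -1.0]]
ft_force: [0.1, 0.2, -3.7]
opening: 62.8
```

To row units: 0.4 mm is 0.008.

```bash
echo '0 0 0.008 0;0 0 0.008 0;0 0 0 0' | python3 -m handwheel | grep -E "t:|ee_pos|ft_force|opening"
```

```text
t: 27.9
ee_pos: [535.2, -216.9, 80.0]
tcp_rot: [[1.0, 0.002, 0.0], [0.002, -1.0, -0.0], [0.0, 0.0, -1.0]]
ft_force: [0.2, -0.1, -3.2]
opening: 63.4
```

To row units: 0.4 mm is 0.008.

```bash
echo '0 0 0.008 0;0 0 0 0' | python3 -m handwheel | grep -E "t:|ee_pos|ft_force|opening"
```

```text
t: 28.1
ee_pos: [535.4, -216.9, 79.9]
tcp_rot: [[1.0, 0.002, 0.0], [0.002, -1.0, -0.0], [0.0, 0.0, -1.0]]
ft_force: [-0.3, -0.1, 1.0]
opening: 63.1
```

Careful with the scale: shifts go in shares of 50 mm and turns go in shares of pi/2 rad. That gives: 0.3 mm is 0.006.

```bash
echo '0 0 0.006 0;0 0 0 0' | python3 -m handwheel | grep -E "t:|ee_pos|ft_force|opening"
echo '0 0 0 0;0 0 0 0;0 0 0 0;0 0 0 0;0 0 0 0' | python3 -m handwheel 92 | grep -E "t:|ee_pos|ft_force|opening"
echo '0 0 -0.2 0;0 0 -0.6 0;0 0 -0.8 0;0 0 -0.8 0;0 0 0 0' | python3 -m handwheel | grep -E "t:|ee_pos|opening"
echo '-0.7 -0.6 -0.2 0;-0.7 -0.6 -0.2 0;-0.7 -0.6 0 0;0 0 0 0;0 0 0 0' | python3 -m handwheel | grep -E "t:|ee_pos|opening"
python3 - <<'E'
from h import *
cap("side","pics/s6.png"); cap("top","pics/t6.png")
a=cv2.imread("pics/t6.png")[150:260,180:400];b=cv2.imread("pics/s6.png")[170:310,220:340]
z=lambda i:cv2.resize(i,(int(i.shape[1]*500/i.shape[0]),500),interpolation=cv2.INTER_CUBIC)
a=cv2.resize(a,(400,200),interpolation=cv2.INTER_CUBIC);b=cv2.resize(b,(400,467),interpolation=cv2.INTER_CUBIC)
cv2.imwrite("pics/fin.png",np.hstack([np.vstack([a,np.zeros((267,400,3),np.uint8)]),b]))
E
```

```text
t: 28.3
ee_pos: [535.5, -216.9, 79.9]
tcp_rot: [[1.0, 0.002, 0.001], [0.002, -1.0, -0.0], [0.001, 0.0, -1.0]]
ft_force: [-1.1, 1.5, 4.8]
opening: 63.0
t: 28.8
ee_pos: [535.1, -217.0, 79.2]
tcp_rot: [[1.0, 0.002, -0.0], [0.002, -1.0, -0.0], [-0.0, 0.0, -1.0]]
ft_force: [0.5, -0.4, 0.7]
opening: 91.4
t: 29.3
ee_pos: [538.7, -218.1, 205.9]
tcp_rot: [[1.0, 0.002, 0.011], [0.002, -1.0, -0.004], [0.011, 0.004, -1.0]]
opening: 92.3
t: 29.8
ee_pos: [429.8, -126.8, 219.8]
tcp_rot: [[1.0, 0.003, 0.001], [0.003, -1.0, -0.001], [0.001, 0.001, -1.0]]
opening: 91.9
```

View pics/fin.png

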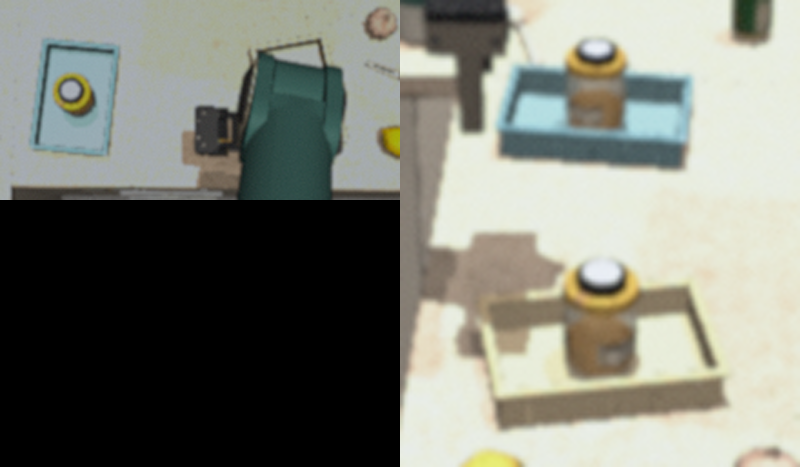

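Both jars stand upright near the middle of their bins, in the side half at about (597,85) blue and (600,320) cream. Both buttons are down, and the arm is clear.

```bash
echo '0 0 0 0;0 0 0 0;0 0 0 0;0 0 0 0;0 0 0 0' | python3 -m handwheel | grep t:; python3 -c "
from plant import manip
print(manip.hand_in())"
```

```text
t: 30.4
tcp_rot: [[1.0, 0.002, -0.0], [0.002, -1.0, 0.0], [-0.0, -0.0, -1.0]]
the job is handed in; nothing more can be done
None
```

I pressed both buttons shut, stood the jar with the worn lid upright in the blue bin and the one with the sound lid upright in the cream bin, and handed the job in at 30.4 s; the hand-in printed no verdict.

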